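Sort the cheeses and hang up the marker basket

ROBOT

A 6-joint arm with a two-finger parallel gripper is mounted at the origin on the work surface. World frame = base frame: x ahead of the robot, y to its left, z up, the work surface at z = 0. Lengths are in m, angles in rad, forces in N, time in s.
With the tool pointing down it reaches from about 0.4 to 0.825 m from the base axis. Payload 7 kg.
Tool frame: the origin (TCP) lies midway between the tips of the shut fingers; the grasp point (between the pads) lies 19 mm behind it (grip_depth is the distance from the TCP to the grasp point, in m); z points along the fingers, y is the line along which they close (so a half turn about z gives the same grasp; the last joint's range is limited). The gripper opens to 85 mm and grips with 20 to 120 N. Pads are 22 mm wide; open, the fingers measure 114 mm over their backs; the gripper's body (76 mm by 85 mm) begins 54 mm behind the grasp point. The pads swing forward as they close: fully open they stand 13 mm farther back than shut.
Start: joints at [1.621, 0.359, 0.012, 0, -1.224, -0.288], TCP at [0.159, 0.656, 0.231] pointing down, gripper open.
Joint ranges: [-3.07, 3.07], [-1.43, 2.12], [-1.02, 1.25], [-3.03, 1.67], [-3.05, -0], [-3.03, 3.03]. Speed limits (rad/s): [2.39, 2.39, 3.01, 3.14, 3.14, 3.14].

INTERFACE

Orientations are given as a unit quaternion [x, y, z, w].
In Python, from plant import get_obs, capture, job_done, grip_depth gives the robot as it stands. The module is installed in compiled form; this text tells all that it offers.
- The arm moves only by the shell command python3 -m jog 'ROWS' [OPENING] [FORCE]. ROWS is JSON, a list that holds one entry, the list of rows, each a list of 6 numbers: the shift along the world's x, y, z in units of 500 mm (1.0 is 500 mm), then the turn, a rotation vector about the world's x, y, z in units of 180 degrees (1.0 is 180 degrees). In form: [[[tx, ty, tz, rx, ry, rz], ...]]. A call has 1 to 20 rows; each row is the pose to reach, as a shift and turn from the pose commanded when the call began, turning the shorter way round; what a row does not reach only later rows make up. A row lasts 1/10 s, in which the tool goes at most 50 mm and 8.59 degrees, less where a joint would pass 70% of its speed; a pose out of reach is approached as far as the arm can. A call with a number of a shift or a turn outside -1 to 1 is refused whole. A call with a gripper value outside its range is refused whole. OPENING is the closure, from -1 (fully open) to 1 (shut), set as the call begins (- or left out, the last holds). The fingers move at their own pace and stop on an object; FORCE is the grip in N (left out, the last holds). Time passes only in rows, so rows that repeat a pose let the fingers close. It gives the time, the measured TCP pose, the force, the opening and the grip force at its end, in the units of the state.
- get_obs(): the state, without advancing time (a new reading comes with each control period).
- capture(name): name is "scene" or "top"; returns a dict with "pixels" (480x640x3 uint8, red, green, blue), "K" (3x3 intrinsics, pixels), "origin" and "rotation" of the camera in the world. Camera axes: x right, y down, z forward; pixel columns grow to the right and rows downward; lengths in m; the calibration is good to about 2 mm. A picture is of the moment at which its call begins. There is no depth.
- job_done(): hands the job in; it is judged then, once.
The state is a dict: "clock": time; "joint_positions": joint angles; "qvel": joint speeds; "tau": joint torques, N m; "tcp_pos": TCP position; "tool_rot": TCP orientation; "force": force on the tool from outside, world axes, zero at the start; "moment": the same for the moment, N m; "finger_gap": finger opening in m; "grasp_force": force on a finger pad.
Only numpy, scipy, OpenCV 4.12 (cv2) and the standard library are available. Lean on these libraries where they do the work, as an engineer would, in place of code of your own. Each camera call takes 0.05 s, during which the arm holds its last target. There are 200 camera calls.

TASK

Clear the ripening table: lay every grey-rinded cheese flat, right way up, on the floor of the grey crate and every white-rinded one likewise in the white crate, none stacked. Put every yellow batch marker into the metal basket while it stands on the table, and only then hang the loaded basket by its wooden bar on the hook, so that it hangs free and level at rest. Leave the salt jar, the hygrometer and the brush where they are.

Things in the scene. Friction and masses are not known exactly. Their poses are not given: they have to be found in the camera images.
- grey1: small round cheese with a dark blue-grey rind, 52 mm diameter, 40 mm tall, about 90 g; origin at the centre of its underside, z up. May be absent. Starts flat on the table
- grey2: small round cheese with a dark blue-grey rind, 52 mm diameter, 40 mm tall, about 90 g; origin at the centre of its underside, z up. May be absent. Starts flat on the table
- grey3: small round cheese with a dark blue-grey rind, 52 mm diameter, 40 mm tall, about 90 g; origin at the centre of its underside, z up. May be absent. Starts flat on the table
- white1: small round cheese with a cream-white rind, 48 mm diameter, 30 mm tall, about 60 g; origin at the centre of its underside, z up. May be absent. Starts flat on the table
- white2: small round cheese with a cream-white rind, 48 mm diameter, 30 mm tall, about 60 g; origin at the centre of its underside, z up. May be absent. Starts flat on the table
- white3: small round cheese with a cream-white rind, 48 mm diameter, 30 mm tall, about 60 g; origin at the centre of its underside, z up. May be absent. Starts flat on the table
- marker1: yellow plastic batch marker, a flat bar 64 mm long (its x) by 24 mm wide (its y) by 14 mm thick, 25 g; origin at the centre of its underside. May be absent. Starts flat on the table
- marker2: yellow plastic batch marker, a flat bar 64 mm long (its x) by 24 mm wide (its y) by 14 mm thick, 25 g; origin at the centre of its underside. May be absent. Starts flat on the table
- crate_grey: the blue-grey open plastic crate, 140 mm (its x) by 210 mm (its y) outside, 45 mm tall, walls and floor 6 mm thick (inside 128 by 198 mm); fixed to the table, does not move. Origin at the centre of its underside. Three cheeses fit in a row along its y, 64 mm apart. It is for the grey cheeses
- crate_white: the white open plastic crate, 140 mm (its x) by 210 mm (its y) outside, 45 mm tall, walls and floor 6 mm thick (inside 128 by 198 mm); fixed to the table, does not move. Origin at the centre of its underside. Three cheeses fit in a row along its y, 64 mm apart. It is for the white cheeses
- basket: loose metal pan, 190 mm (its x) by 160 (y) by 50 deep, walls and floor 4 mm, 0.4 kg; origin at centre of underside. Straps at the middle of its two y sides carry a wooden grip bar across the middle along y: 12 mm thick in x, 168 long, underside 106 and top 132 mm above the pan's underside. Starts upright on the table. Markers go in on either side of the bar
- basket_bar (a point): middle of the underside of the basket's grip bar (106 mm above the basket's origin), turns with the basket; the hook's rod goes under here, so grip only the upper part of the bar
- hook: steel hook stand, fixed; origin on the table below the seat. Base plate 120 x 140 mm, 12 thick, and post 20 mm square, 208 tall, both centred 130 mm along its +x. A round rod 10 mm thick runs level from the post along -x, its top 200 mm above the table, to a tip 54 mm on the -x side of the origin that turns up 14 mm above the rod's top
- hook_seat (a point): the seat, a point on top of the hook's rod where the basket's bar is to rest, 200 mm above the table, 50 mm behind the upturned tip and 120 mm before the post's face; axes as the stand's (the rod runs along x, the tip on the -x side). The basket goes on with its bar across the rod
- salt_jar: bystander: glass jar of salt, 60 mm diameter, 85 mm tall; leave alone. Origin at the centre of its underside
- hygrometer: bystander: white dial hygrometer, 30 x 70 x 75 mm; leave alone. Origin at the centre of its underside
- brush: bystander: hand brush lying on the table; leave alone

How it is judged:
By the outcome, as a careful person would: the job done as asked, in the order asked, and still so for the second after the job is handed in, with the robot touching nothing.
Of grey1, grey2, grey3 only 2 to 3 are there at a start; the rules pass over those that are not, and their reading is None.
Of white1, white2, white3 only 2 to 3 are there at a start; the rules pass over those that are not, and their reading is None.
Of marker1, marker2 only 1 to 2 are there at a start; the rules pass over those that are not, and their reading is None.
At some moment in a run one of grey1, grey2, grey3, white1, white2, white3 may be knocked a few centimetres aside while the robot is not near it.
It also fails if it takes over 200 s, if anything falls off the work surface, if the arm or the gripper's body presses on something with over 40 N, if the wrist force passes 120 N, or if a joint passes its speed limit or range.

## Working session

There is one attempt and no reset: what is moved stays moved. The work goes in short steps, Python scripts to look and compute and a shell command to move; the robot and the scene stay as the last step left them, time stands still between calls to the robot, and variables do not carry over. Pictures are saved under pics/ and viewed, at most 14 in all, crops included, and the job is handed in when it is done.

```bash
mkdir -p pics; cat > h.py <<'E'
import numpy as np, cv2
from plant import get_obs, capture, job_done, grip_depth
def shot(name, f):
    c=capture(name); cv2.imwrite('pics/'+f,c['pixels'][:,:,::-1]); return c
def ray(c,u,v,z):
    K=np.array(c['K']);R=np.array(c['rotation']);o=np.array(c['origin'])
    d=R@np.linalg.inv(K)@np.array([u,v,1.]); return o+d*(z-o[2])/d[2]
def proj(c,p):
    K=np.array(c['K']);R=np.array(c['rotation']);o=np.array(c['origin'])
    q=K@(R.T@(np.array(p)-o)); return q[:2]/q[2]
E
python3 - <<'E'
from h import *
import pickle
for n in('top','scene'):
    c=shot(n,n+'0.png'); pickle.dump(c,open(n+'0.pkl','wb')); print(n,c['origin'],np.round(c['rotation'],3).tolist(),np.array(c['K']).tolist())
o=get_obs();print(o); print(grip_depth)
E
```

```text
top [ 0.46707298 -0.07407843  1.13893244] [-0.699, 0.713, -0.029, 0.046] [[482.6652133306395, 0.0, 316.0377314363932], [0.0, 482.6652133306395, 248.22033244766567], [0.0, 0.0, 1.0]]
scene [0.93173832 0.41522136 0.88233943] [0.293, 0.898, -0.313, -0.098] [[469.6501775670303, 0.0, 313.9676969149418], [0.0, 469.6501775670303, 243.86340676369468], [0.0, 0.0, 1.0]]
{'clock': 0.1, 'joint_positions': array([ 1.62113441e+00,  3.59345235e-01,  1.11715178e-02, -2.95322258e-04,
       -1.22411296e+00, -2.88114058e-01]), 'qvel': array([ 0.00219047, -0.0017184 ,  0.00296838,  0.0013248 , -0.00057916,
       -0.00045766]), 'tau': array([-1.51576733e-03, -5.84760189e+01,  2.94111389e+01,  6.95455983e+00,
       -3.12775584e-03, -2.05537305e-06]), 'tcp_pos': array([0.15891025, 0.65559289, 0.23044953]), 'tool_rot': array([ 9.92934894e-01, -1.18658006e-01, -1.13534515e-05,  7.57912747e-04]), 'force': array([-0.16714937, -0.20193383, -0.45325919]), 'moment': array([-0.04517027,  0.00513567,  0.00877261]), 'grasp_force': 0.0, 'finger_gap': 0.08525853436559372}
0.0187
```

View pics/top0.png

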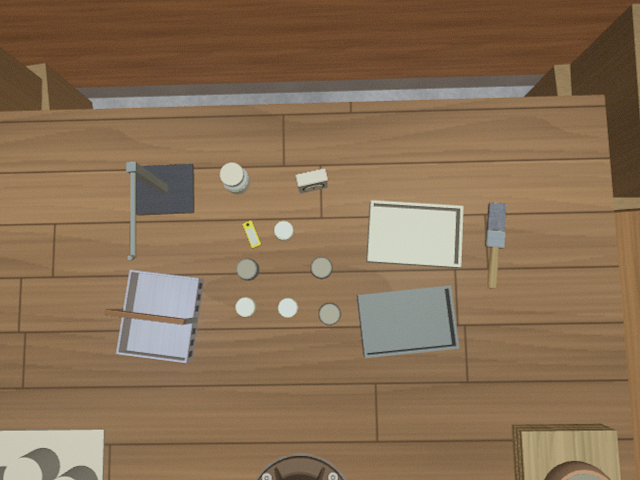

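View pics/scene0.png

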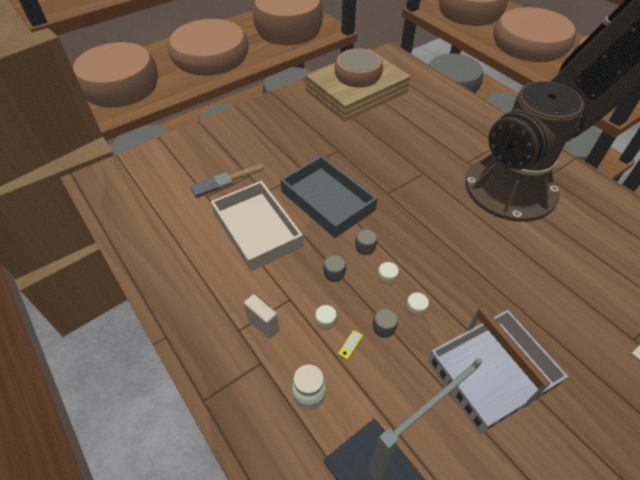

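The top view shows three greys at about (247,268), (321,267), (329,313), three whites at (284,230), (245,306), (288,307), and one marker at (251,233). It also shows the basket at (160,315), the hook tip at (131,257) and post at (131,167), the white crate at (415,234) and the grey crate at (408,320). The camera rotations come as quaternions.

```bash
sed -i 's/R=np.array(c\[.rotation.\])/R=Rotation.from_quat(c["rotation"]).as_matrix()/; 1a from scipy.spatial.transform import Rotation' h.py
python3 - <<'E'
from h import *
import pickle
t=pickle.load(open('top0.pkl','rb'));s=pickle.load(open('scene0.pkl','rb'))
im=t['pixels']
a=im[150:370,90:480];cv2.imwrite('pics/topcrop.png',cv2.resize(a,None,fx=2,fy=2,interpolation=cv2.INTER_CUBIC)[:,:,::-1])
for n,u,v,z in [('g',247,268,.04),('g',321,267,.04),('g',329,313,.04),('w',284,230,.03),('w',245,306,.03),('w',288,307,.03),('m',251,234,.014),('jar',234,173,.085),('hyg',312,177,.075),
 ('wc',368,202,.045),('wc',463,207,.045),('wc',462,268,.045),('wc',367,264,.045),('gc',358,295,.045),('gc',452,287,.045),('gc',459,349,.045),('gc',365,356,.045),('tip',131,257,.214),('post',131,167,.208),
 ('b',131,271,.05),('b',201,279,.05),('b',187,361,.05),('b',118,353,.05),('bar',106,313,.132),('bar',184,321,.132),('baseplate',194,165,.012),('bp',193,214,.012),('brush',492,287,.01)]:
    p=ray(t,u,v,z); print(n,p[:2].round(3),proj(s,p).round(0))
E
```

```text
g [0.542 0.111] [384. 317.]
g [ 0.541 -0.058] [334. 262.]
g [ 0.437 -0.074] [366. 236.]
w [0.63  0.027] [325. 312.]
w [0.456 0.118] [417. 300.]
w [0.452 0.019] [387. 268.]
m [0.624 0.106] [350. 343.]
jar [0.753 0.132] [305. 375.]
hyg [ 0.742 -0.042] [259. 306.]
wc [ 0.688 -0.169] [251. 260.]
wc [ 0.671 -0.385] [211. 200.]
wc [ 0.532 -0.375] [261. 178.]
wc [ 0.546 -0.162] [305. 233.]
gc [ 0.476 -0.14 ] [335. 225.]
gc [ 0.49  -0.351] [280. 177.]
gc [ 0.353 -0.36 ] [321. 154.]
gc [ 0.341 -0.152] [375. 197.]
tip [0.557 0.308] [476. 357.]
post [0.738 0.315] [389. 435.]
b [0.54  0.375] [487. 422.]
b [0.519 0.215] [430. 346.]
b [0.337 0.245] [505. 309.]
b [0.357 0.401] [565. 373.]
bar [0.448 0.393] [547. 381.]
bar [0.428 0.228] [479. 305.]
baseplate [0.795 0.243] [323. 454.]
bp [0.676 0.245] [376. 414.]
brush [ 0.489 -0.452] [261. 165.]
```

View pics/topcrop.png

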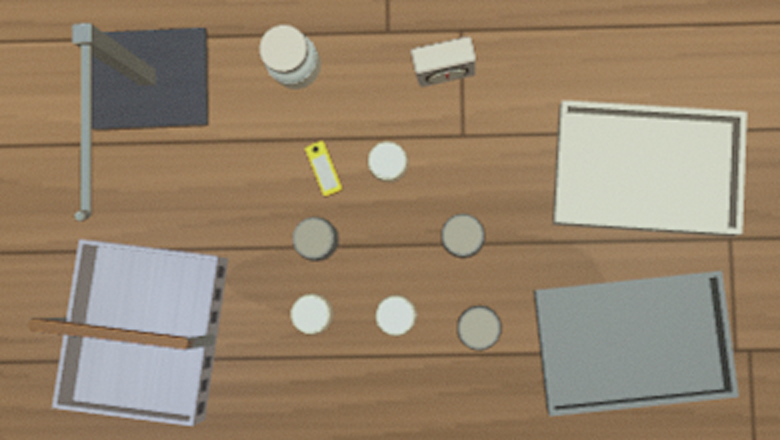

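Every point projects consistently into the scene view. Sizes also agree: rod 181 mm against 184, basket bar 166 against 168, crates about 210 by 140. Next I'll write a detector that prints cheese positions and a helper for jog deltas.

```bash
cat >> h.py <<'E'
def state():
    o=get_obs(); ty=Rotation.from_quat(o['tool_rot']).as_matrix()[:,1]
    return o, (np.degrees(np.arctan2(ty[1],ty[0]))+90)%180-90
def deltas(*targets):
    """targets (x,y,z[,yawdeg of finger line]) -> jog units from the present pose"""
    o,yaw=state(); print('t',round(o['clock'],1),'tcp',o['tcp_pos'].round(4),'yaw',round(yaw,1),'gap',round(o['finger_gap'],4),'q',o['joint_positions'].round(2))
    for t in targets:
        d=(np.array(t[:3])-o['tcp_pos'])/.5; r=((t[3]-yaw+90)%180-90)/180 if len(t)>3 else 0
        print(t,'->',d.round(3),'rz',round(r,4))
def find(c=None, box=(215,355,205,345)):
    """cheese tops on the table (box = u0,u1,v0,v1) from the top camera"""
    c=c or capture('top'); hsv=cv2.cvtColor(c['pixels'],cv2.COLOR_RGB2HSV); out=[]
    for n,m,z in (('w',(hsv[...,1]<45)&(hsv[...,2]>190),.03),('g',(hsv[...,1]<75)&(hsv[...,2]>100)&(hsv[...,2]<=190),.04)):
        m=m.astype(np.uint8); k=np.zeros_like(m); k[box[2]:box[3],box[0]:box[1]]=1
        m=cv2.morphologyEx(m*k,cv2.MORPH_OPEN,np.ones((3,3),np.uint8))
        _,_,st,ce=cv2.connectedComponentsWithStats(m)
        for s,q in list(zip(st,ce))[1:]:
            if s[4]>120: out.append((n,ray(c,*q,z)[:2].round(4).tolist(),q.round(1).tolist(),int(s[4]),s[2:4].tolist()))
    return out
E
python3 - <<'E'
from h import *
import pickle
t=pickle.load(open('top0.pkl','rb'))
hsv=cv2.cvtColor(t['pixels'],cv2.COLOR_RGB2HSV)
for u,v in [(247,268),(329,313),(284,230),(245,306),(300,290),(251,246)]: print((u,v),hsv[v,u])
for f in find(t): print(f)
m=((hsv[...,0]>20)&(hsv[...,0]<35)&(hsv[...,1]>120)).astype(np.uint8); m[:,:230]=0;m[:,270:]=0;m[:215]=0;m[255:]=0
r=cv2.minAreaRect(np.argwhere(m)[:,::-1].astype(np.float32));b=cv2.boxPoints(r);print(r,m.sum())
w=np.array([ray(t,*p,.014)[:2] for p in b]);print(w.round(4),w.mean(0))
e=[w[1]-w[0],w[2]-w[1]];l=max(e,key=np.linalg.norm);print([np.linalg.norm(x) for x in e],'long',np.degrees(np.arctan2(l[1],l[0])))
deltas((*w.mean(0),.1),(.438,.309,.2,-83.1))
E
```

```text
(247, 268) [ 27  29 165]
(329, 313) [ 29  30 171]
(284, 230) [ 68   9 216]
(245, 306) [ 64   8 216]
(300, 290) [ 16 103 148]
(251, 246) [ 27 160 190]
('w', [0.6303, 0.0283], [283.2, 229.8], 258, [18, 18])
('w', [0.4546, 0.119], [244.6, 306.6], 267, [18, 18])
('w', [0.4509, 0.021], [287.3, 307.5], 267, [18, 18])
('g', [0.5416, -0.0578], [320.9, 266.9], 351, [21, 21])
('g', [0.5416, 0.1136], [246.1, 268.4], 349, [21, 21])
('g', [0.435, -0.0745], [329.3, 313.9], 374, [22, 21])
((251.24139404296875, 233.60342407226562), (27.29721450805664, 10.770329475402832), 68.19859313964844) 153
[[0.6513 0.1293]
 [0.6604 0.1055]
 [0.5994 0.0819]
 [0.5905 0.1055]] [0.62540932 0.10556798]
[np.float64(0.025462484455192884), np.float64(0.06538357058067595)] long -158.77119432140708
t 0.1 tcp [0.1589 0.6556 0.2304] yaw 76.4 gap 0.0853 q [ 1.62  0.36  0.01 -0.   -1.22 -0.29]
(np.float64(0.6254093247774226), np.float64(0.10556797919525554), 0.1) -> [ 0.933 -1.1   -0.261] rz 0
(0.438, 0.309, 0.2, -83.1) -> [ 0.558 -0.693 -0.061] rz 0.1141
```

```bash
python3 -m jog '[[[0.3,-0.3,0,0,0,0.1],[0.5,-0.6,0,0,0,0.194],[0.5,-0.6,0,0,0,0.194],[0.5,-0.6,0,0,0,0.194],[0.5,-0.6,0,0,0,0.194],[0.5,-0.6,0,0,0,0.194],[0.5,-0.6,0,0,0,0.194],[0.9,-1,-0.1,0,0,0.194],[0.9,-1,-0.1,0,0,0.194],[0.9,-1,-0.1,0,0,0.194],[0.9,-1,-0.1,0,0,0.194],[0.9,-1,-0.1,0,0,0.194],[0.9,-1,-0.1,0,0,0.194],[0.9,-1,-0.1,0,0,0.194],[0.9,-1,-0.1,0,0,0.194],[0.9,-1,-0.1,0,0,0.194],[0.9,-1,-0.1,0,0,0.194],[0.9,-1,-0.1,0,0,0.194]]]' -0.3 40
python3 - <<'E'
from h import *
for f in find(): print(f)
deltas((.6254,.1056,.05,-68.8),(.6254,.1056,.002,-68.8))
E
```

```text
clock: 1.9
tcp_pos: [0.6085, 0.157, 0.1817]
tool_rot: [0.983, 0.185, 0.0, -0.0]
force: [0.4, 0.8, 0.6]
finger_gap: 0.0556
grasp_force: 0.0
('w', [0.6302, 0.0283], [283.2, 229.8], 259, [18, 18])
('w', [0.4543, 0.1191], [244.6, 306.8], 273, [18, 19])
('w', [0.4508, 0.0215], [287.1, 307.5], 273, [19, 18])
('g', [0.5415, -0.0577], [320.9, 266.9], 358, [21, 21])
('g', [0.5416, 0.1136], [246.1, 268.4], 350, [21, 21])
('g', [0.4355, -0.0744], [329.2, 313.6], 384, [22, 22])
t 1.9 tcp [0.6086 0.157  0.1817] yaw -68.6 gap 0.0548 q [ 0.56  0.32 -0.17 -0.   -1.09  1.38]
(0.6254, 0.1056, 0.05, -68.8) -> [ 0.034 -0.103 -0.263] rz -0.001
(0.6254, 0.1056, 0.002, -68.8) -> [ 0.034 -0.103 -0.359] rz -0.001
```

```bash
python3 -m jog '[[[0.034,-0.103,-0.1,0,0,0],[0.034,-0.103,-0.2,0,0,0],[0.034,-0.103,-0.28,0,0,0],[0.034,-0.103,-0.34,0,0,0],[0.034,-0.103,-0.357,0,0,0],[0.034,-0.103,-0.357,0,0,0],[0.034,-0.103,-0.357,0,0,0]]]' && python3 -m jog '[[[0,0,0,0,0,0],[0,0,0,0,0,0],[0,0,0,0,0,0],[0,0,0,0,0,0],[0,0,0,0,0,0],[0,0,0.05,0,0,0],[0,0,0.15,0,0,0],[0,0,0.3,0,0,0],[0,0,0.4,0,0,0],[0,0,0.4,0,0,0],[0,0,0.4,0,0,0]]]' 1 40
python3 - <<'E'
from h import *
c=shot('scene','s1.png')
B=np.array([.438,.3095]);p=B+.050*np.array([.993,-.12])
print(p);deltas((*p,.2,-83.1),(*p,.035,-83.1))
E
```

```text
clock: 2.65
tcp_pos: [0.6274, 0.1056, 0.005]
tool_rot: [0.983, 0.185, 0.001, -0.0]
force: [0.4, 0.5, 0.2]
finger_gap: 0.0553
grasp_force: 0.0
clock: 3.75
tcp_pos: [0.6283, 0.1052, 0.2093]
tool_rot: [0.983, 0.185, 0.005, -0.001]
force: [-0.1, -0.2, 0.1]
finger_gap: 0.0226
grasp_force: 39.3
[0.48765 0.3035 ]
t 3.8 tcp [0.627  0.1049 0.2063] yaw -68.7 gap 0.0227 q [ 0.47  0.31 -0.12  0.   -1.14  1.47]
(np.float64(0.48765000000000003), np.float64(0.3035), 0.2, -83.1) -> [-0.279  0.397 -0.013] rz -0.08
(np.float64(0.48765000000000003), np.float64(0.3035), 0.035, -83.1) -> [-0.279  0.397 -0.343] rz -0.08
```

View pics/s1.png

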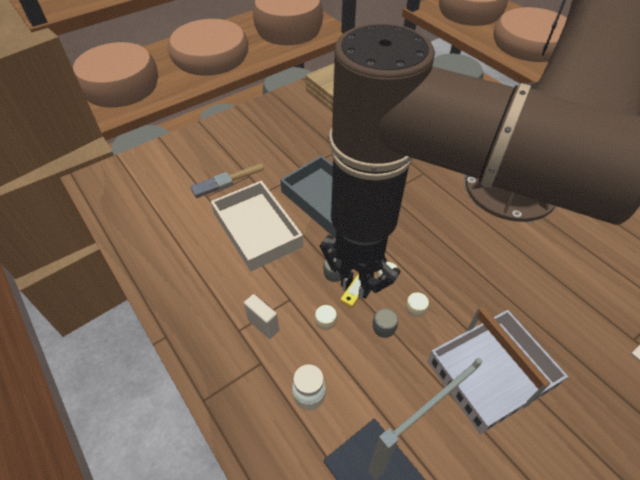

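The marker is held, visible at (355,290). I'll lay it on the pan's near side, which is farther from the hook tip.

```bash
python3 -m jog '[[[-0.05,0.04,0.03,0,0,-0.02],[-0.12,0.1,0.03,0,0,-0.05],[-0.19,0.16,0.03,0,0,-0.08],[-0.26,0.22,0.03,0,0,-0.08],[-0.33,0.29,0.03,0,0,-0.08],[-0.4,0.35,0.03,0,0,-0.08],[-0.46,0.4,0.03,0,0,-0.08],[-0.482,0.422,0.03,0,0,-0.08],[-0.482,0.422,0.03,0,0,-0.08],[-0.482,0.422,0.03,0,0,-0.08],[-0.482,0.422,0,0,0,-0.08]]]'
python3 - <<'E'
from h import *
deltas((.3864,.3157,.035,-83.1))
E
```

```text
clock: 4.9
tcp_pos: [0.3861, 0.3157, 0.2038]
tool_rot: [0.998, 0.06, 0.001, -0.001]
force: [-0.7, 0.4, -0.8]
finger_gap: 0.023
grasp_force: 39.4
t 4.9 tcp [0.3861 0.3157 0.2038] yaw -83.1 gap 0.023 q [ 1.08  0.09 -0.41  0.   -1.07  0.61]
(0.3864, 0.3157, 0.035, -83.1) -> [ 0.001 -0.    -0.338] rz 0.0001
```

```bash
python3 -m jog '[[[0.001,0,-0.08,0,0,0],[0.001,0,-0.16,0,0,0],[0.001,0,-0.23,0,0,0],[0.001,0,-0.29,0,0,0],[0.001,0,-0.32,0,0,0],[0.001,0,-0.338,0,0,0],[0.001,0,-0.338,0,0,0],[0.001,0,-0.338,0,0,0]]]' && python3 -m jog '[[[0,0,0,0,0,0],[0,0,0,0,0,0],[0,0,0,0,0,0],[0,0,0.06,0,0,0],[0,0,0.15,0,0,0],[0,0,0.25,0,0,0],[0,0,0.35,0,0,0],[-0.05,0.1,0.45,0,0,0],[-0.1,0.2,0.45,0,0,0],[-0.15,0.3,0.45,0,0,0],[-0.2,0.4,0.45,0,0,0],[-0.2,0.4,0.45,0,0,0]]]' -0.2 40
python3 - <<'E'
from h import *
c=shot('top','t2.png')
cv2.imwrite('pics/t2c.png',cv2.resize(c['pixels'][230:380,60:260],None,fx=4,fy=4,interpolation=cv2.INTER_CUBIC)[:,:,::-1])
deltas()
E
```

```text
clock: 5.7
tcp_pos: [0.3861, 0.3154, 0.0342]
tool_rot: [0.998, 0.06, 0.0, -0.0]
force: [-0.5, 0.4, 0.0]
finger_gap: 0.023
grasp_force: 39.4
clock: 6.9
tcp_pos: [0.2839, 0.5177, 0.2596]
tool_rot: [0.998, 0.061, 0.0, -0.001]
force: [0.9, -1.0, -0.2]
finger_gap: 0.0514
grasp_force: 0.0
t 7.0 tcp [0.2825 0.5215 0.2588] yaw -82.9 gap 0.0508 q [ 1.4   0.21 -0.13  0.   -1.23  0.29]
```

View pics/t2c.png

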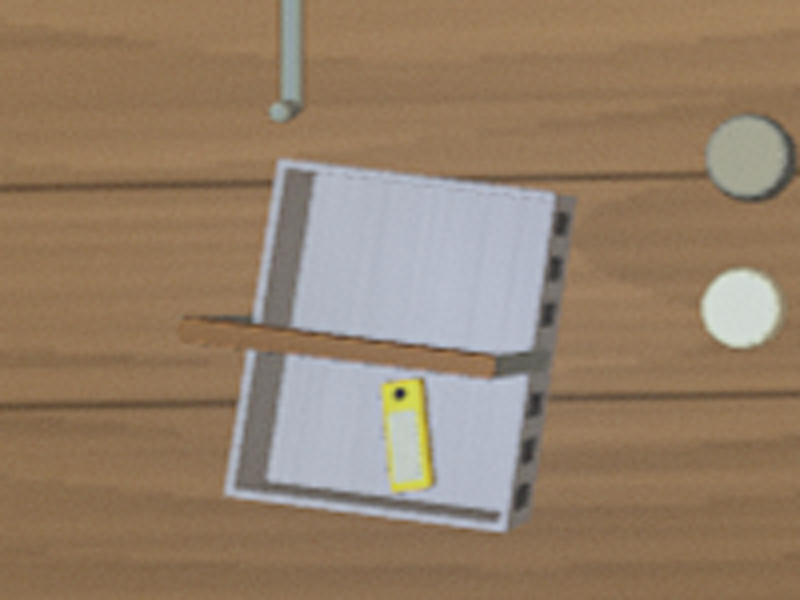

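```bash
python3 - <<'E'
from h import *
import pickle
t=pickle.load(open('top0.pkl','rb'));s=pickle.load(open('scene0.pkl','rb'))
im=t['pixels'].astype(int)
# rod centre per row: bluish-grey against wood (r-b small)
pts=[]
for v in range(180,254,4):
    row=im[v,120:137]; k=np.where(row[:,0]-row[:,2]<22)[0]
    if len(k): pts.append((120+k.mean(),v,len(k)))
print(pts)
P=np.array([ray(t,p[0],p[1],.1975)[:2] for p in pts]);l=np.polyfit(P[:,0],P[:,1],1);print('rod y=',l)
a,b=ray(t,105.25,312.75,.132),ray(t,184,321.5,.132);m=(a+b)/2
print('bar',m,np.linalg.norm(a-b),'angle',np.degrees(np.arctan2(*(a-b)[1::-1])))
tip=ray(t,130.2,258,.214);print('tip',tip)
print('bar mid in scene',proj(s,m),'ends',proj(s,a),proj(s,b),'rod x=.6/.7',proj(s,[.6,np.polyval(l,.6),.2]),proj(s,[.7,np.polyval(l,.7),.2]),'tip',proj(s,tip))
cv2.imwrite('pics/sc.png',cv2.resize(s['pixels'][290:480,320:580],None,fx=3,fy=3,interpolation=cv2.INTER_CUBIC)[:,:,::-1])
E
```

```text
[(np.float64(133.5), 180, 6), (np.float64(133.5), 184, 6), (np.float64(133.5), 188, 6), (np.float64(133.5), 192, 6), (np.float64(133.5), 196, 6), (np.float64(133.5), 200, 6), (np.float64(133.5), 204, 6), (np.float64(133.5), 208, 6), (np.float64(133.5), 212, 6), (np.float64(132.5), 216, 4), (np.float64(132.5), 220, 4), (np.float64(132.5), 224, 4), (np.float64(132.0), 228, 5), (np.float64(132.0), 232, 5), (np.float64(132.0), 236, 5), (np.float64(132.0), 240, 5), (np.float64(132.0), 244, 5), (np.float64(132.0), 248, 5), (np.float64(132.0), 252, 5)]
rod y= [-0.00709492  0.31795704]
bar [0.4379055  0.31103193 0.132     ] 0.16755676619932142 angle 82.77930597721314
tip [0.55463422 0.30990814 0.214     ]
bar mid in scene [511.25902686 340.98281107] ends [547.403647   381.63697496] [478.93796946 304.6292525 ] rod x=.6/.7 [456.26271439 379.74026054] [406.82695037 419.19134409] tip [477.46344709 357.19003282]
```

View pics/sc.png

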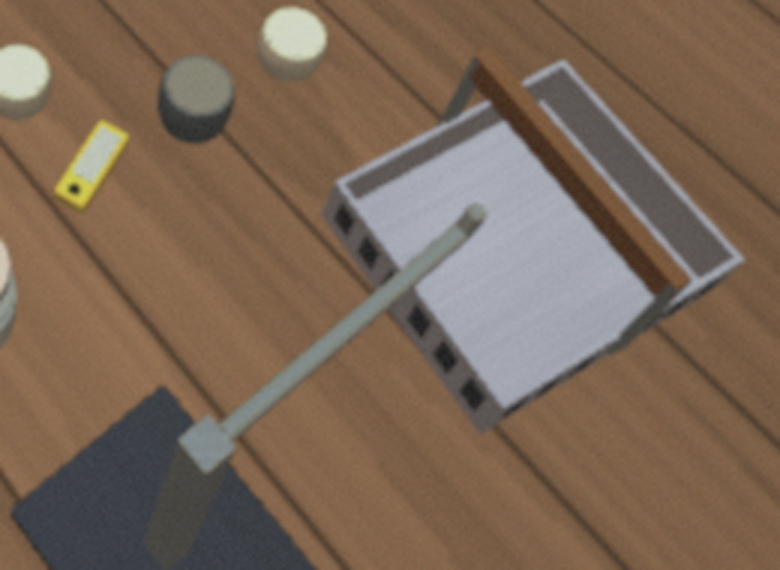

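```bash
python3 -m jog '[[[0.05,-0.1,0,0,0,-0.05],[0.1,-0.15,0,0,0,-0.1],[0.15,-0.2,0,0,0,-0.15],[0.2,-0.25,0,0,0,-0.2],[0.25,-0.3,0,0,0,-0.25],[0.28,-0.36,0,0,0,-0.3],[0.311,-0.421,-0.03,0,0,-0.34],[0.311,-0.421,-0.06,0,0,-0.38],[0.311,-0.421,-0.08,0,0,-0.42],[0.311,-0.421,-0.1,0,0,-0.46],[0.311,-0.421,-0.11,0,0,-0.5],[0.311,-0.421,-0.118,0,0,-0.54],[0.311,-0.421,-0.118,0,0,-0.579],[0.311,-0.421,-0.118,0,0,-0.579],[0.311,-0.421,-0.118,0,0,-0.579],[0.311,-0.421,-0.118,0,0,-0.579]]]'
python3 - <<'E'
from h import *
import pickle
t=pickle.load(open('top0.pkl','rb'))
for v in (180,215,250): print(ray(t,132.8,v,.2))
deltas((.4379,.311,.111,-7.2))
E
```

```text
clock: 8.55
tcp_pos: [0.441, 0.305, 0.2001]
tool_rot: [-0.662, 0.75, 0.0, 0.0]
force: [0.3, -1.1, 0.1]
finger_gap: 0.0511
grasp_force: 0.0
[0.71306831 0.31395644 0.2       ]
[0.64184143 0.31240799 0.2       ]
[0.5717241  0.31088366 0.2       ]
t 8.6 tcp [0.441  0.305  0.2001] yaw -7.2 gap 0.0511 q [ 0.97  0.15 -0.34 -0.   -1.08 -1.1 ]
(0.4379, 0.311, 0.111, -7.2) -> [-0.006  0.012 -0.178] rz -0.0002
```

```bash
python3 -m jog '[[[-0.006,0.012,-0.05,0,0,0],[-0.006,0.012,-0.1,0,0,0],[-0.006,0.012,-0.14,0,0,0],[-0.006,0.012,-0.165,0,0,0],[-0.006,0.012,-0.178,0,0,0],[-0.006,0.012,-0.178,0,0,0],[-0.006,0.012,-0.178,0,0,0]]]' && python3 -m jog '[[[0,0,0,0,0,0],[0,0,0,0,0,0],[0,0,0,0,0,0],[0,0,0,0,0,0],[0,0,0,0,0,0],[0,0,0,0,0,0]]]' 1 100
python3 - <<'E'
from h import *
deltas((.4379,.311,.227,1.3),(.607,.3116,.227,1.3),(.607,.3116,.205,1.3))
E
```

```text
clock: 9.25
tcp_pos: [0.4384, 0.3114, 0.1116]
tool_rot: [-0.661, 0.751, -0.0, 0.001]
force: [0.1, 0.1, 0.6]
finger_gap: 0.0512
grasp_force: 0.0
clock: 9.85
tcp_pos: [0.4382, 0.3112, 0.1117]
tool_rot: [-0.661, 0.751, 0.0, 0.001]
force: [-2.1, 0.1, 6.3]
finger_gap: 0.0099
grasp_force: 99.0
t 9.8 tcp [0.4382 0.3112 0.1117] yaw -7.3 gap 0.0099 q [ 0.98  0.25 -0.45  0.   -0.87 -1.11]
(0.4379, 0.311, 0.227, 1.3) -> [-0.001 -0.     0.231] rz 0.0479
(0.607, 0.3116, 0.227, 1.3) -> [0.338 0.001 0.231] rz 0.0479
(0.607, 0.3116, 0.205, 1.3) -> [0.338 0.001 0.187] rz 0.0479
```

```bash
python3 -m jog '[[[0,0,0.01,0,0,0],[0,0,0.03,0,0,0],[0,0,0.06,0,0,0],[0,0,0.09,0,0,0],[0,0,0.12,0,0,0.01],[0,0,0.15,0,0,0.02],[0,0,0.18,0,0,0.03],[0,0,0.205,0,0,0.04],[0,0,0.225,0,0,0.048],[0,0,0.235,0,0,0.048],[0,0,0.235,0,0,0.048],[0,0,0.235,0,0,0.048],[0,0,0.235,0,0,0.048]]]'
python3 - <<'E'
from h import *
c=shot('scene','s3.png')
deltas((.607,.3116,.229,1.3),(.607,.3116,.205,1.3)); print(get_obs()['force'],get_obs()['moment'])
E
```

```text
clock: 11.15
tcp_pos: [0.4377, 0.3107, 0.2275]
tool_rot: [0.715, -0.699, 0.0, 0.001]
force: [-0.0, 0.3, -4.9]
finger_gap: 0.0097
grasp_force: 97.8
t 11.2 tcp [0.4377 0.3107 0.2276] yaw 1.3 gap 0.0096 q [ 0.98  0.13 -0.3  -0.   -1.14 -0.96]
(0.607, 0.3116, 0.229, 1.3) -> [0.339 0.002 0.003] rz 0.0
(0.607, 0.3116, 0.205, 1.3) -> [ 0.339  0.002 -0.045] rz 0.0
[ 0.42480713  0.29346718 -4.71538185] [ 0.01125898  0.00469968 -0.02142799]
```

View pics/s3.png

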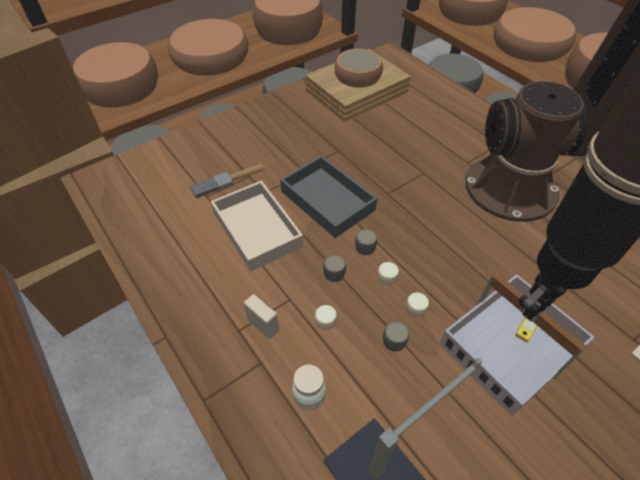

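The basket is lifted and level with the marker inside at (527,330). One grey has been knocked, from (385,322) to (396,336). Next the basket goes over the hook tip.

```bash
python3 -m jog '[[[0.02,0,0.003,0,0,0],[0.05,0,0.003,0,0,0],[0.09,0.001,0.003,0,0,0],[0.13,0.001,0.003,0,0,0],[0.17,0.001,0.003,0,0,0],[0.21,0.001,0.003,0,0,0],[0.25,0.002,0.003,0,0,0],[0.29,0.002,0.003,0,0,0],[0.32,0.002,0.003,0,0,0],[0.335,0.002,0.003,0,0,0],[0.339,0.002,0.003,0,0,0],[0.339,0.002,0.003,0,0,0],[0.339,0.002,0.003,0,0,0],[0.339,0.002,0.003,0,0,0],[0.339,0.002,0.003,0,0,0]]]'
python3 - <<'E'
from h import *
c=capture('top')
cv2.imwrite('pics/t4c.png',cv2.resize(c['pixels'][140:340,40:260],None,fx=3,fy=3,interpolation=cv2.INTER_CUBIC)[:,:,::-1])
deltas((.607,.3116,.205,1.3)); print(get_obs()['force'])
E
```

```text
clock: 12.7
tcp_pos: [0.6071, 0.3122, 0.2303]
tool_rot: [0.715, -0.699, -0.0, -0.0]
force: [-0.4, -0.7, -4.6]
finger_gap: 0.0093
grasp_force: 97.9
t 12.8 tcp [0.6072 0.3122 0.2302] yaw 1.3 gap 0.01 q [ 0.76  0.37  0.03 -0.   -1.23 -0.74]
(0.607, 0.3116, 0.205, 1.3) -> [-0.    -0.001 -0.05 ] rz -0.0003
[-0.68723227  0.19897761 -4.9333262 ]
```

View pics/t4c.png

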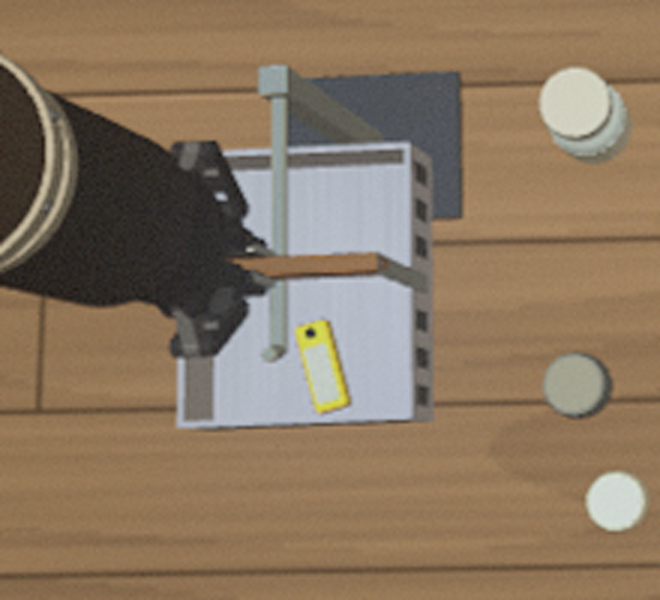

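The basket bar sits across the rod, with the rod running under it at crop x≈278 and the marker still inside. I'll lower it slowly.

```bash
python3 - <<'E'
from h import *
import pickle
t=pickle.load(open('top0.pkl','rb'))
for e in (.249,.252): print(ray(t,167.3,227.7,e))
E
python3 -m jog '[[[0,-0.001,-0.01,0,0,0],[0,-0.001,-0.02,0,0,0],[0,-0.001,-0.03,0,0,0],[0,-0.001,-0.036,0,0,0],[0,-0.001,-0.04,0,0,0],[0,-0.001,-0.043,0,0,0],[0,-0.001,-0.043,0,0,0],[0,-0.001,-0.043,0,0,0]]]'
```

```text
[0.60699634 0.22623365 0.249     ]
[0.60652466 0.22522129 0.252     ]
clock: 13.55
tcp_pos: [0.6076, 0.3115, 0.2084]
tool_rot: [0.715, -0.699, 0.0, -0.0]
force: [-0.3, -0.0, -4.6]
finger_gap: 0.0096
grasp_force: 97.9
```

```bash
python3 -m jog '[[[0,0.002,-0.002,0,0,0],[0,0.002,-0.004,0,0,0],[0,0.002,-0.005,0,0,0],[0,0.002,-0.006,0,0,0],[0,0.002,-0.006,0,0,0],[0,0.002,-0.006,0,0,0]]]'
```

```text
clock: 14.15
tcp_pos: [0.6075, 0.3125, 0.2057]
tool_rot: [0.715, -0.699, 0.0, -0.0]
force: [-1.6, -0.7, -1.3]
finger_gap: 0.0103
grasp_force: 98.2
```

Contact came at the expected height of 0.2057, with the load passing to the rod. I'll seat it a further 0.5 mm and release.

```bash
python3 -m jog '[[[0,0,-0.001,0,0,0],[0,0,-0.001,0,0,0],[0,0,-0.001,0,0,0]]]' && python3 -m jog '[[[0,0,0,0,0,0],[0,0,0,0,0,0],[0,0,0,0,0,0],[0,0,0,0,0,0],[0,0,0,0,0,0],[0,0,0,0,0,0],[0,0,0.02,0,0,0],[0,0,0.06,0,0,0],[0,0,0.12,0,0,0],[0,0,0.2,0,0,0],[0,0,0.25,0,0,0],[0,0,0.25,0,0,0]]]' -0.2 40
python3 - <<'E'
from h import *
c=shot('scene','s5.png')
deltas()
for f in find(): print(f)
E
```

```text
clock: 14.45
tcp_pos: [0.6076, 0.3125, 0.2055]
tool_rot: [0.715, -0.699, 0.0, -0.0]
force: [-4.6, -1.3, 4.5]
finger_gap: 0.0097
grasp_force: 99.0
clock: 15.65
tcp_pos: [0.6091, 0.313, 0.3359]
tool_rot: [0.715, -0.699, 0.001, -0.004]
force: [0.3, 0.2, 0.4]
finger_gap: 0.0515
grasp_force: 0.0
t 15.7 tcp [0.6082 0.3129 0.3331] yaw 1.3 gap 0.0512 q [ 0.76  0.33  0.2   0.   -1.43 -0.74]
('w', [0.63, 0.0283], [283.2, 229.9], 256, [18, 17])
('w', [0.4547, 0.1188], [244.7, 306.6], 265, [18, 18])
('w', [0.4508, 0.0211], [287.3, 307.5], 268, [18, 18])
('g', [0.5416, -0.0579], [321.0, 266.9], 351, [21, 21])
('g', [0.5443, 0.1492], [230.6, 267.5], 339, [21, 20])
('g', [0.435, -0.0746], [329.3, 313.9], 375, [22, 21])
```

View pics/s5.png

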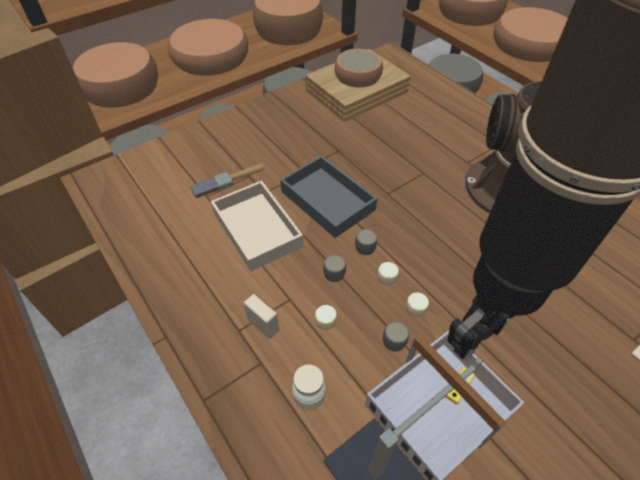

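The basket hangs level on the rod with the marker inside at (456,393), and it is no longer touched. Now the greys, starting with the knocked one at (.544,.149).

```bash
python3 -m jog '[[[-0.04,-0.08,0,0,0,0],[-0.08,-0.16,0,0,0,0],[-0.11,-0.25,-0.05,0,0,0],[-0.128,-0.327,-0.12,0,0,0],[-0.128,-0.327,-0.21,0,0,0],[-0.128,-0.327,-0.3,0,0,0],[-0.128,-0.327,-0.39,0,0,0],[-0.128,-0.327,-0.48,0,0,0],[-0.128,-0.327,-0.56,0,0,0],[-0.128,-0.327,-0.61,0,0,0],[-0.128,-0.327,-0.64,0,0,0],[-0.128,-0.327,-0.654,0,0,0],[-0.128,-0.327,-0.654,0,0,0],[-0.128,-0.327,-0.654,0,0,0]]]' -0.6 40 && python3 -m jog '[[[0,0,0,0,0,0],[0,0,0,0,0,0],[0,0,0,0,0,0],[0,0,0,0,0,0],[0,0,0.03,0,0,0],[0,0,0.1,0,0,0],[0,0,0.18,0,0,0],[0,0,0.24,0,0,0],[0,0,0.24,0,0,0],[0,0,0.24,0,0,0]]]' 1 40
python3 - <<'E'
from h import *
deltas((.419,-.315,.12),(.419,-.315,.013))
E
```

```text
clock: 17.15
tcp_pos: [0.5438, 0.1491, 0.0033]
tool_rot: [0.715, -0.699, 0.0, -0.0]
force: [0.0, 0.5, -0.4]
finger_gap: 0.0683
grasp_force: 0.0
clock: 18.15
tcp_pos: [0.5436, 0.1492, 0.1237]
tool_rot: [0.715, -0.699, 0.0, -0.001]
force: [0.2, -0.1, -1.7]
finger_gap: 0.0507
grasp_force: 42.0
t 18.1 tcp [0.5436 0.1492 0.1237] yaw 1.3 gap 0.0507 q [ 0.61  0.27 -0.38 -0.   -0.92 -0.59]
(0.419, -0.315, 0.12) -> [-0.249 -0.928 -0.007] rz 0
(0.419, -0.315, 0.013) -> [-0.249 -0.928 -0.221] rz 0
```

```bash
python3 -m jog '[[[-0.02,-0.07,0,0,0,0],[-0.04,-0.15,0,0,0,0],[-0.06,-0.23,0,0,0,0],[-0.08,-0.31,0,0,0,0],[-0.1,-0.39,0,0,0,0],[-0.12,-0.47,0,0,0,0],[-0.15,-0.55,0,0,0,0],[-0.17,-0.63,0,0,0,0],[-0.19,-0.71,0,0,0,0],[-0.21,-0.79,0,0,0,0],[-0.23,-0.87,0,0,0,0],[-0.249,-0.928,0,0,0,0],[-0.249,-0.928,-0.04,0,0,0],[-0.249,-0.928,-0.1,0,0,0],[-0.249,-0.928,-0.16,0,0,0],[-0.249,-0.928,-0.2,0,0,0],[-0.249,-0.928,-0.22,0,0,0],[-0.249,-0.928,-0.226,0,0,0],[-0.249,-0.928,-0.226,0,0,0],[-0.249,-0.928,-0.226,0,0,0]]]' && python3 -m jog '[[[0,0,0,0,0,0],[0,0,0,0,0,0],[0,0,0,0,0,0],[0,0,0.03,0,0,0],[0,0,0.1,0,0,0],[0,0,0.18,0,0,0],[0,0,0.22,0,0,0],[0,0.08,0.22,0,0,0],[0,0.16,0.22,0,0,0],[0,0.24,0.22,0,0,0],[0,0.32,0.22,0,0,0],[0,0.4,0.22,0,0,0],[0,0.47,0.22,0,0,0],[0,0.47,0.22,0,0,0]]]' -0.6 40
python3 - <<'E'
from h import *
for f in find(): print(f)
deltas((.435,-.0745,.008))
E
```

```text
clock: 20.15
tcp_pos: [0.4189, -0.3149, 0.0097]
tool_rot: [0.715, -0.699, -0.0, 0.0]
force: [-0.2, -0.2, -0.6]
finger_gap: 0.051
grasp_force: 42.8
clock: 21.55
tcp_pos: [0.4194, -0.0771, 0.1203]
tool_rot: [0.717, -0.698, 0.0, -0.001]
force: [-0.4, -0.3, 0.3]
finger_gap: 0.0683
grasp_force: 0.0
('w', [0.6302, 0.0283], [283.2, 229.8], 259, [18, 18])
('w', [0.4544, 0.119], [244.6, 306.7], 272, [18, 19])
('w', [0.4532, 0.022], [286.9, 306.4], 235, [19, 16])
('g', [0.5415, -0.0578], [321.0, 266.9], 354, [21, 21])
t 21.6 tcp [ 0.4193 -0.0783  0.1202] yaw 1.5 gap 0.0682 q [ 0.28  0.05 -0.67 -0.   -0.85 -0.25]
(0.435, -0.0745, 0.008) -> [ 0.031  0.008 -0.224] rz 0
```

```bash
python3 -m jog '[[[0.031,0.008,-0.03,0,0,0],[0.031,0.008,-0.1,0,0,0],[0.031,0.008,-0.16,0,0,0],[0.031,0.008,-0.2,0,0,0],[0.031,0.008,-0.222,0,0,0],[0.031,0.008,-0.23,0,0,0],[0.031,0.008,-0.23,0,0,0],[0.031,0.008,-0.23,0,0,0]]]' && python3 -m jog '[[[0,0,0,0,0,0],[0,0,0,0,0,0],[0,0,0,0,0,0],[0,0,0,0,0,0],[0,0,0.03,0,0,0],[0,0,0.1,0,0,0],[0,0,0.18,0,0,0],[0,0,0.22,0,0,0],[0,0,0.22,0,0,0],[0,0,0.22,0,0,0]]]' 1 40
python3 - <<'E'
from h import *
deltas((.415,-.251,.012))
E
```

```text
clock: 22.4
tcp_pos: [0.4349, -0.0763, 0.0053]
tool_rot: [0.715, -0.699, 0.0, -0.0]
force: [-1.1, -0.3, 0.0]
finger_gap: 0.0682
grasp_force: 0.0
clock: 23.4
tcp_pos: [0.4344, -0.0759, 0.1151]
tool_rot: [0.715, -0.699, 0.0, -0.001]
force: [-1.1, 0.3, -2.3]
finger_gap: 0.0508
grasp_force: 42.1
t 23.4 tcp [ 0.4344 -0.0759  0.1151] yaw 1.3 gap 0.0508 q [ 0.28  0.09 -0.65 -0.   -0.84 -0.25]
(0.415, -0.251, 0.012) -> [-0.039 -0.35  -0.206] rz 0
```

```bash
python3 -m jog '[[[-0.01,-0.06,0,0,0,0],[-0.02,-0.14,0,0,0,0],[-0.03,-0.22,0,0,0,0],[-0.039,-0.3,0,0,0,0],[-0.039,-0.35,0,0,0,0],[-0.039,-0.35,0,0,0,0],[-0.039,-0.35,-0.05,0,0,0],[-0.039,-0.35,-0.12,0,0,0],[-0.039,-0.35,-0.17,0,0,0],[-0.039,-0.35,-0.198,0,0,0],[-0.039,-0.35,-0.206,0,0,0],[-0.039,-0.35,-0.206,0,0,0],[-0.039,-0.35,-0.206,0,0,0]]]' && python3 -m jog '[[[0,0,0,0,0,0],[0,0,0,0,0,0],[0,0,0,0,0,0],[0,0,0.03,0,0,0],[0,0,0.1,0,0,0],[0,0,0.18,0,0,0],[0.04,0.06,0.22,0,0,0],[0.09,0.13,0.22,0,0,0],[0.14,0.2,0.22,0,0,0],[0.19,0.28,0.22,0,0,0],[0.24,0.35,0.22,0,0,0],[0.253,0.387,0.22,0,0,0],[0.253,0.387,0.22,0,0,0],[0.253,0.387,0.22,0,0,0]]]' -0.6 40
python3 - <<'E'
from h import *
for f in find(): print(f)
deltas((.5415,-.0578,.006))
E
```

```text
clock: 24.7
tcp_pos: [0.4131, -0.2504, 0.011]
tool_rot: [0.715, -0.699, -0.002, 0.001]
force: [-3.8, 0.3, 5.7]
finger_gap: 0.051
grasp_force: 44.0
clock: 26.1
tcp_pos: [0.5412, -0.0572, 0.1214]
tool_rot: [0.716, -0.699, -0.0, 0.0]
force: [-0.5, 0.2, -0.6]
finger_gap: 0.0679
grasp_force: 0.0
('w', [0.4512, 0.0212], [287.2, 307.3], 283, [19, 19])
('w', [0.4524, 0.1184], [244.9, 307.6], 253, [19, 17])
('g', [0.4712, 0.1712], [221.0, 299.8], 144, [14, 16])
t 26.1 tcp [ 0.541  -0.0578  0.1215] yaw 1.3 gap 0.0685 q [ 0.25  0.24 -0.42 -0.   -0.9  -0.23]
(0.5415, -0.0578, 0.006) -> [ 0.001  0.    -0.231] rz 0
```

```bash
python3 -m jog '[[[0.001,0,-0.03,0,0,0],[0.001,0,-0.1,0,0,0],[0.001,0,-0.16,0,0,0],[0.001,0,-0.2,0,0,0],[0.001,0,-0.224,0,0,0],[0.001,0,-0.233,0,0,0],[0.001,0,-0.233,0,0,0],[0.001,0,-0.233,0,0,0]]]' && python3 -m jog '[[[0,0,0,0,0,0],[0,0,0,0,0,0],[0,0,0,0,0,0],[0,0,0,0,0,0],[0,0,0.03,0,0,0],[0,0,0.1,0,0,0],[0,0,0.18,0,0,0],[0,0,0.22,0,0,0],[0,0,0.22,0,0,0],[0,0,0.22,0,0,0]]]' 1 40
python3 - <<'E'
from h import *
deltas((.411,-.187,.012))
c=capture('top')
cv2.imwrite('pics/t6c.png',cv2.resize(c['pixels'][190:370,200:480],None,fx=2.5,fy=2.5,interpolation=cv2.INTER_CUBIC)[:,:,::-1])
E
```

```text
clock: 26.95
tcp_pos: [0.5427, -0.0576, 0.0063]
tool_rot: [0.715, -0.699, 0.0, -0.001]
force: [0.7, -0.3, 0.6]
finger_gap: 0.0681
grasp_force: 0.0
clock: 27.95
tcp_pos: [0.542, -0.0573, 0.1158]
tool_rot: [0.715, -0.699, 0.0, -0.001]
force: [-0.0, 0.6, -0.8]
finger_gap: 0.0513
grasp_force: 42.0
t 27.9 tcp [ 0.542  -0.0573  0.1158] yaw 1.3 gap 0.0513 q [ 0.25  0.25 -0.43 -0.   -0.89 -0.23]
(0.411, -0.187, 0.012) -> [-0.262 -0.259 -0.208] rz 0
```

View pics/t6c.png

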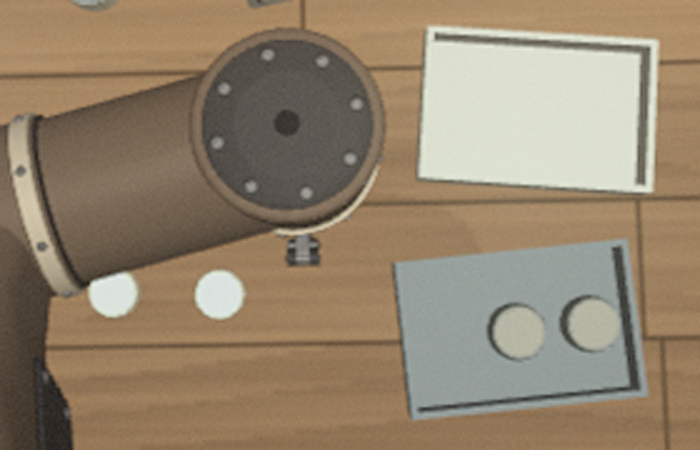

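Two greys lie flat in the grey crate at crop (517,331) and (592,323). The third goes beside them.

```bash
python3 -m jog '[[[-0.05,-0.05,0,0,0,0],[-0.1,-0.1,0,0,0,0],[-0.16,-0.16,0,0,0,0],[-0.22,-0.22,0,0,0,0],[-0.262,-0.259,0,0,0,0],[-0.262,-0.259,0,0,0,0],[-0.262,-0.259,-0.05,0,0,0],[-0.262,-0.259,-0.12,0,0,0],[-0.262,-0.259,-0.17,0,0,0],[-0.262,-0.259,-0.198,0,0,0],[-0.262,-0.259,-0.206,0,0,0],[-0.262,-0.259,-0.206,0,0,0],[-0.262,-0.259,-0.206,0,0,0]]]' && python3 -m jog '[[[0,0,0,0,0,0],[0,0,0,0,0,0],[0,0,0,0,0,0],[0,0,0.03,0,0,0],[0,0,0.1,0,0,0],[0,0,0.18,0,0,0],[0.01,0.06,0.22,0,0,0],[0.03,0.14,0.22,0,0,0],[0.05,0.22,0.22,0,0,0],[0.07,0.3,0.22,0,0,0],[0.08,0.38,0.22,0,0,0],[0.08,0.417,0.22,0,0,0],[0.08,0.417,0.22,0,0,0],[0.08,0.417,0.22,0,0,0]]]' -0.6 40
python3 - <<'E'
from h import *
for f in find(): print(f)
deltas((.451,.0212,.001))
E
```

```text
clock: 29.3
tcp_pos: [0.4093, -0.1869, 0.0117]
tool_rot: [0.715, -0.699, -0.001, 0.001]
force: [-4.3, 0.5, 8.4]
finger_gap: 0.051
grasp_force: 44.1
clock: 30.7
tcp_pos: [0.4508, 0.0218, 0.1221]
tool_rot: [0.716, -0.698, -0.0, 0.0]
force: [0.3, 0.9, 0.1]
finger_gap: 0.068
grasp_force: 0.0
('w', [0.6302, 0.0283], [283.2, 229.8], 259, [18, 18])
t 30.8 tcp [0.4508 0.0213 0.1221] yaw 1.3 gap 0.068 q [ 0.49  0.1  -0.62 -0.   -0.86 -0.46]
(0.451, 0.0212, 0.001) -> [ 0.    -0.    -0.242] rz 0
```

```bash
python3 -m jog '[[[0,0,-0.03,0,0,0],[0,0,-0.1,0,0,0],[0,0,-0.16,0,0,0],[0,0,-0.2,0,0,0],[0,0,-0.23,0,0,0],[0,0,-0.24,0,0,0],[0,0,-0.24,0,0,0],[0,0,-0.24,0,0,0]]]' && python3 -m jog '[[[0,0,0,0,0,0],[0,0,0,0,0,0],[0,0,0,0,0,0],[0,0,0,0,0,0],[0,0,0.03,0,0,0],[0,0,0.1,0,0,0],[0,0,0.18,0,0,0],[0,0,0.22,0,0,0],[0,0,0.22,0,0,0],[0,0,0.22,0,0,0]]]' 1 40
python3 - <<'E'
from h import *
deltas((.6044,-.337,.009))
E
```

```text
clock: 31.55
tcp_pos: [0.4514, 0.0212, 0.0029]
tool_rot: [0.715, -0.699, 0.0, -0.0]
force: [0.2, 0.2, 0.7]
finger_gap: 0.0686
grasp_force: 0.0
clock: 32.55
tcp_pos: [0.4511, 0.0217, 0.1129]
tool_rot: [0.715, -0.699, 0.0, -0.001]
force: [-0.2, -0.2, -1.1]
finger_gap: 0.0472
grasp_force: 41.3
t 32.5 tcp [0.4511 0.0217 0.1129] yaw 1.3 gap 0.0472 q [ 0.49  0.11 -0.63 -0.   -0.83 -0.46]
(0.6044, -0.337, 0.009) -> [ 0.307 -0.717 -0.208] rz 0
```

```bash
python3 -m jog '[[[0.03,-0.06,0,0,0,0],[0.06,-0.13,0,0,0,0],[0.09,-0.2,0,0,0,0],[0.12,-0.27,0,0,0,0],[0.15,-0.34,0,0,0,0],[0.18,-0.42,0,0,0,-0.01],[0.21,-0.49,0,0,0,-0.02],[0.24,-0.56,0,0,0,-0.03],[0.27,-0.63,0,0,0,-0.03],[0.3,-0.7,0,0,0,-0.03],[0.307,-0.717,0,0,0,-0.03],[0.307,-0.717,0,0,0,-0.03],[0.307,-0.717,-0.05,0,0,-0.03],[0.307,-0.717,-0.12,0,0,-0.03],[0.307,-0.717,-0.17,0,0,-0.03],[0.307,-0.717,-0.198,0,0,-0.03],[0.307,-0.717,-0.206,0,0,-0.03],[0.307,-0.717,-0.206,0,0,-0.03],[0.307,-0.717,-0.206,0,0,-0.03]]]' && python3 -m jog '[[[0,0,0,0,0,0],[0,0,0,0,0,0],[0,0,0,0,0,0],[0,0,0.03,0,0,0],[0,0,0.1,0,0,0],[0,0,0.18,0,0,0],[-0.02,0.06,0.22,0,0,0.01],[-0.05,0.14,0.22,0,0,0.03],[-0.07,0.22,0.22,0,0,0.03],[-0.1,0.3,0.22,0,0,0.03],[-0.13,0.39,0.22,0,0,0.03],[-0.16,0.48,0.22,0,0,0.03],[-0.19,0.57,0.22,0,0,0.03],[-0.22,0.66,0.22,0,0,0.03],[-0.25,0.75,0.22,0,0,0.03],[-0.28,0.84,0.22,0,0,0.03],[-0.3,0.912,0.22,0,0,0.03],[-0.3,0.912,0.22,0,0,0.03],[-0.3,0.912,0.22,0,0,0.03]]]' -0.6 40
python3 - <<'E'
from h import *
for f in find(): print(f)
deltas((.4545,.119,.002))
E
```

```text
clock: 34.45
tcp_pos: [0.6049, -0.3364, 0.0099]
tool_rot: [-0.682, 0.732, -0.0, 0.0]
force: [-0.5, 0.1, -0.3]
finger_gap: 0.0467
grasp_force: 42.4
clock: 36.35
tcp_pos: [0.4546, 0.12, 0.1204]
tool_rot: [0.716, -0.698, 0.0, -0.001]
force: [-0.0, -0.6, 0.2]
finger_gap: 0.0682
grasp_force: 0.0
('w', [0.6302, 0.0283], [283.2, 229.8], 259, [18, 18])
('w', [0.4547, 0.1121], [247.6, 306.5], 169, [12, 19])
t 36.4 tcp [0.4547 0.1192 0.1201] yaw 1.4 gap 0.0689 q [ 0.68  0.13 -0.58  0.   -0.86 -0.65]
(0.4545, 0.119, 0.002) -> [-0.    -0.    -0.236] rz 0
```

```bash
python3 -m jog '[[[0,0,-0.03,0,0,0],[0,0,-0.1,0,0,0],[0,0,-0.16,0,0,0],[0,0,-0.2,0,0,0],[0,0,-0.227,0,0,0],[0,0,-0.236,0,0,0],[0,0,-0.236,0,0,0],[0,0,-0.236,0,0,0]]]' && python3 -m jog '[[[0,0,0,0,0,0],[0,0,0,0,0,0],[0,0,0,0,0,0],[0,0,0,0,0,0],[0,0,0.03,0,0,0],[0,0,0.1,0,0,0],[0,0,0.18,0,0,0],[0,0,0.22,0,0,0],[0,0,0.22,0,0,0],[0,0,0.22,0,0,0]]]' 1 40
python3 - <<'E'
from h import *
deltas((.609,-.273,.009))
E
```

```text
clock: 37.2
tcp_pos: [0.4551, 0.1187, 0.002]
tool_rot: [0.715, -0.699, 0.0, -0.0]
force: [-0.4, -0.0, 0.9]
finger_gap: 0.0684
grasp_force: 0.0
clock: 38.2
tcp_pos: [0.4545, 0.1192, 0.1119]
tool_rot: [0.715, -0.699, -0.0, -0.001]
force: [-0.6, -0.2, -1.1]
finger_gap: 0.047
grasp_force: 41.3
t 38.2 tcp [0.4545 0.1192 0.1119] yaw 1.3 gap 0.047 q [ 0.68  0.14 -0.59 -0.   -0.84 -0.65]
(0.609, -0.273, 0.009) -> [ 0.309 -0.784 -0.206] rz 0
```

```bash
python3 -m jog '[[[0.03,-0.07,0,0,0,0],[0.06,-0.15,0,0,0,0],[0.09,-0.23,0,0,0,0],[0.12,-0.31,0,0,0,0],[0.15,-0.39,0,0,0,0],[0.18,-0.47,0,0,0,-0.01],[0.21,-0.55,0,0,0,-0.02],[0.24,-0.63,0,0,0,-0.03],[0.28,-0.71,0,0,0,-0.03],[0.309,-0.784,0,0,0,-0.03],[0.309,-0.784,0,0,0,-0.03],[0.309,-0.784,0,0,0,-0.03],[0.309,-0.784,-0.05,0,0,-0.03],[0.309,-0.784,-0.12,0,0,-0.03],[0.309,-0.784,-0.17,0,0,-0.03],[0.309,-0.784,-0.198,0,0,-0.03],[0.309,-0.784,-0.205,0,0,-0.03],[0.309,-0.784,-0.205,0,0,-0.03],[0.309,-0.784,-0.205,0,0,-0.03]]]' && python3 -m jog '[[[0,0,0,0,0,0],[0,0,0,0,0,0],[0,0,0,0,0,0],[0,0,0.03,0,0,0],[0,0,0.1,0,0,0],[0,0,0.18,0,0,0],[0,0.06,0.22,0,0,0.01],[0.01,0.14,0.22,0,0,0.03],[0.01,0.22,0.22,0,0,0.03],[0.02,0.3,0.22,0,0,0.03],[0.02,0.39,0.22,0,0,0.03],[0.03,0.48,0.22,0,0,0.03],[0.042,0.56,0.22,0,0,0.03],[0.042,0.603,0.22,0,0,0.03],[0.042,0.603,0.22,0,0,0.03],[0.042,0.603,0.22,0,0,0.03]]]' -0.6 40
python3 - <<'E'
from h import *
deltas((.6302,.0283,.002))
c=capture('top');cv2.imwrite('pics/t7c.png',cv2.resize(c['pixels'][140:370,80:480],None,fx=1.9,fy=1.9,interpolation=cv2.INTER_CUBIC)[:,:,::-1])
E
```

```text
clock: 40.1
tcp_pos: [0.6096, -0.2726, 0.0095]
tool_rot: [-0.682, 0.732, -0.0, 0.0]
force: [-0.5, -0.1, -0.2]
finger_gap: 0.0468
grasp_force: 42.4
clock: 41.7
tcp_pos: [0.6301, 0.0289, 0.1197]
tool_rot: [0.716, -0.698, 0.0, -0.0]
force: [0.2, -0.9, -0.7]
finger_gap: 0.0687
grasp_force: 0.0
t 41.7 tcp [0.6301 0.0289 0.1197] yaw 1.4 gap 0.0687 q [ 0.35  0.38 -0.23  0.   -0.96 -0.33]
(0.6302, 0.0283, 0.002) -> [ 0.    -0.001 -0.235] rz 0
```

View pics/t7c.png

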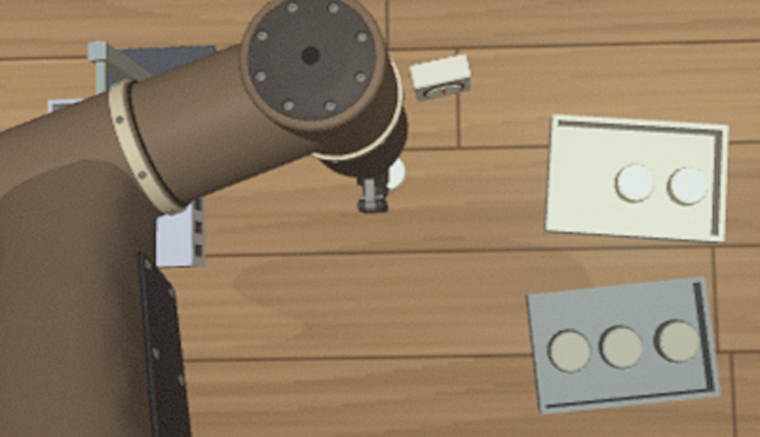

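Three greys and two whites lie flat in their crates, and the last white is under the gripper at (396,174).

```bash
python3 -m jog '[[[0,-0.001,-0.03,0,0,0],[0,-0.001,-0.1,0,0,0],[0,-0.001,-0.16,0,0,0],[0,-0.001,-0.2,0,0,0],[0,-0.001,-0.227,0,0,0],[0,-0.001,-0.235,0,0,0],[0,-0.001,-0.235,0,0,0],[0,-0.001,-0.235,0,0,0]]]' && python3 -m jog '[[[0,0,0,0,0,0],[0,0,0,0,0,0],[0,0,0,0,0,0],[0,0,0,0,0,0],[0,0,0.03,0,0,0],[0,0,0.1,0,0,0],[0,0,0.18,0,0,0],[0,0,0.22,0,0,0],[0,0,0.22,0,0,0],[0,0,0.22,0,0,0]]]' 1 40
python3 - <<'E'
from h import *
deltas((.6136,-.209,.009))
E
```

```text
clock: 42.55
tcp_pos: [0.6309, 0.028, 0.0025]
tool_rot: [0.715, -0.699, 0.0, -0.001]
force: [0.4, 0.3, 0.1]
finger_gap: 0.0685
grasp_force: 0.0
clock: 43.55
tcp_pos: [0.6301, 0.0282, 0.1126]
tool_rot: [0.715, -0.699, 0.0, -0.001]
force: [-0.3, -1.0, -1.8]
finger_gap: 0.0469
grasp_force: 41.3
t 43.5 tcp [0.6301 0.0282 0.1126] yaw 1.3 gap 0.0469 q [ 0.35  0.38 -0.24 -0.   -0.94 -0.33]
(0.6136, -0.209, 0.009) -> [-0.033 -0.474 -0.207] rz 0
```

```bash
python3 -m jog '[[[0,-0.06,0,0,0,0],[0,-0.13,0,0,0,0],[-0.01,-0.21,0,0,0,0],[-0.02,-0.29,0,0,0,-0.01],[-0.03,-0.37,0,0,0,-0.02],[-0.033,-0.44,0,0,0,-0.03],[-0.033,-0.474,0,0,0,-0.03],[-0.033,-0.474,0,0,0,-0.03],[-0.033,-0.474,-0.05,0,0,-0.03],[-0.033,-0.474,-0.12,0,0,-0.03],[-0.033,-0.474,-0.17,0,0,-0.03],[-0.033,-0.474,-0.198,0,0,-0.03],[-0.033,-0.474,-0.206,0,0,-0.03],[-0.033,-0.474,-0.206,0,0,-0.03],[-0.033,-0.474,-0.206,0,0,-0.03]]]' && python3 -m jog '[[[0,0,0,0,0,0],[0,0,0,0,0,0],[0,0,0,0,0,0],[0,0,0.03,0,0,0],[0,0,0.1,0,0,0],[0,0,0.18,0,0,0],[0,0,0.26,0,0,0],[-0.05,0.08,0.34,0,0,0],[-0.1,0.16,0.42,0,0,0],[-0.15,0.24,0.45,0,0,0],[-0.2,0.24,0.45,0,0,0],[-0.2,0.24,0.45,0,0,0],[-0.2,0.24,0.45,0,0,0]]]' -0.6 40
python3 - <<'E'
from h import *
a=shot('top','t8.png');b=shot('scene','s8.png')
cv2.imwrite('pics/both8.png',np.vstack([cv2.resize(a['pixels'][150:370,80:480],(600,330)),cv2.resize(b['pixels'][140:480,180:640],None,fx=.78,fy=.78)[:,:600] if 0 else cv2.resize(b['pixels'][150:480,180:640],(376,270)).copy() if 0 else cv2.copyMakeBorder(cv2.resize(b['pixels'][150:480,180:640],(376,270)),0,0,0,224,cv2.BORDER_CONSTANT)])[:,:,::-1])
E
```

```text
clock: 45.05
tcp_pos: [0.6141, -0.2084, 0.0087]
tool_rot: [-0.682, 0.731, -0.0, 0.0]
force: [-0.7, 0.1, -0.6]
finger_gap: 0.0468
grasp_force: 42.3
clock: 46.35
tcp_pos: [0.5134, -0.0886, 0.2355]
tool_rot: [-0.682, 0.731, -0.001, 0.001]
force: [0.5, -0.5, -0.4]
finger_gap: 0.0682
grasp_force: 0.0
```

View pics/both8.png

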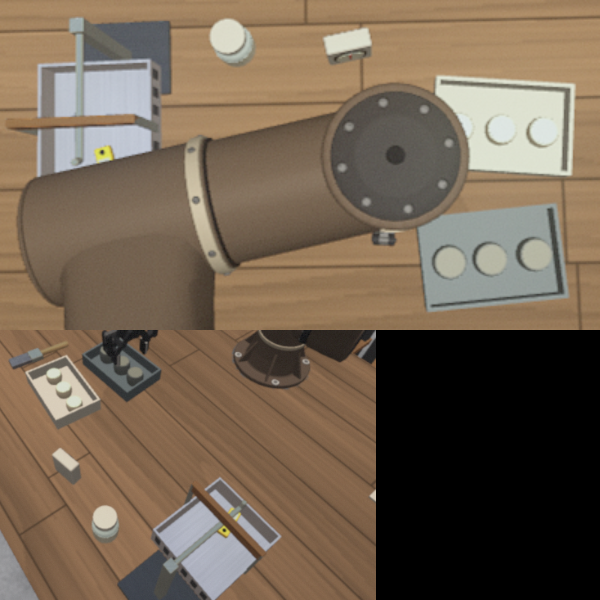

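All six cheeses lie flat, three per crate, and the basket hangs with the marker inside. I'll do one level check on the basket, overlaying the outline of a level basket.

```bash
python3 - <<'E'
from h import *
b=capture('scene'); im=cv2.resize(b['pixels'],None,fx=3,fy=3,interpolation=cv2.INTER_CUBIC)[:,:,::-1].copy()
y=np.radians(1.3);R=np.array([[np.cos(y),-np.sin(y)],[np.sin(y),np.cos(y)]])
def P(x,yy,z): 
    q=R@[x,yy]+[.607,.3116]; return (proj(b,[*q,z+.094])*3+1).astype(int)
for poly in ([(-.095,-.08,.05),(.095,-.08,.05),(.095,.08,.05),(-.095,.08,.05)],[(-.006,-.084,.132),(.006,-.084,.132),(.006,.084,.132),(-.006,.084,.132)]):
    cv2.polylines(im,[np.array([P(*p) for p in poly])],True,(0,0,255),1)
cv2.imwrite('pics/lvl.png',im[960:1440,1000:1640])
print(get_obs()['clock'])
E
```

```text
46.5
```

View pics/lvl.png

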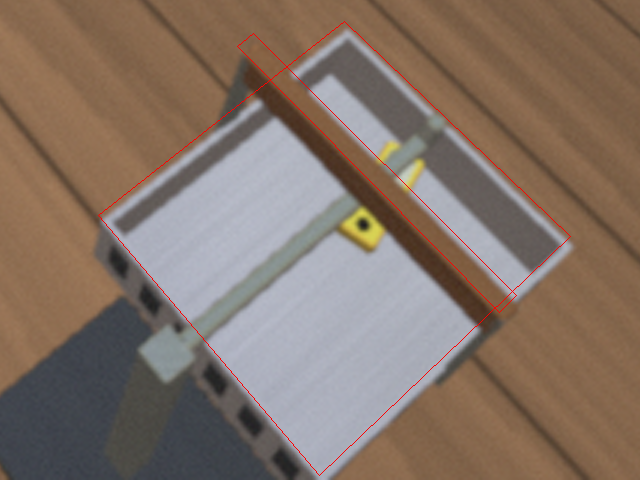

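The rim matches a level basket to within 2–3 image pixels at all four corners, about 1°. The arm is clear of everything, so I'm handing in.

```bash
python3 -m jog '[[[0,0,0,0,0,0],[0,0,0,0,0,0],[0,0,0,0,0,0],[0,0,0,0,0,0],[0,0,0,0,0,0]]]' && python3 -c "
from plant import job_done; print(job_done())"
```

```text
clock: 47.0
tcp_pos: [0.5135, -0.0891, 0.2331]
tool_rot: [-0.681, 0.732, 0.0, -0.0]
force: [-0.7, 0.7, 0.1]
finger_gap: 0.0683
grasp_force: 0.0
the job is handed in; nothing more can be done
None
```

I handed the job in at 47 s: all three grey and three white cheeses lie flat in their own crates, and the basket, loaded with the one marker, hangs on the hook, level to about 1° by camera; no verdict came back.

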